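Load a slide holder under a spring clip

TASK

With one fingertip press the clip's long press bar down and keep it down, while the other fingertip pushes the flat slide holder along its slideway, under the raised jaw and fully home against the end stop. Only then let the bar go, so that the jaw springs down onto the holder, and move clear. Push the holder flat along the slideway, never lift or tip it, and leave the things standing around the stage where they are.

Things in the scene. Friction and masses are not known exactly. Their poses are not given: they have to be found in the camera images.
- slide_stage: Grey metal slide stage fixed to the mat, 190 x 119 mm from above; origin on the mat. Its x axis is the push direction (to the end stop), y to its left, z up; offsets below are in this frame. Flat slideway 30 mm above the mat along y = 0, x = -115 to +60 mm, between rails 52 mm apart and 6 mm high. A steel rocker clip lies along its left side.
- end_stop (a point): Foot of the end stop's upright face, at the far end of the slideway: x = +60 mm, y = 0, 30 mm above the mat. The stop is 10 mm high.
- slideway_home (a point): Fixed point where the holder's centre is when it is fully home: x = +28 mm, y = 0, 34 mm above the mat.
- holder_center (a point): Centre (half-way up) of the loose slide holder, a flat white plate with a glass slide in its top: 64 mm long in the push direction, 50 mm wide, 8 mm thick, about 50 g, 1 mm of play to each rail. Its axes lie along the stage's. It starts short of the jaw, centre at x = -34 to -16 mm. Push its rear edge, 32 mm behind the centre.
- clip (a joint): Clip angle in rad: 0 shut (jaw 1.5 mm above the slideway, blocking the holder), 0.40 bar fully down on its stop (jaw 13 mm above the slideway). The jaw clears the holder by 1.5 mm at 0.27 and rests on a holder beneath it at about 0.21. A spring shuts it: about 3 N on the bar at first, 5 N fully down (6 to 12 N with a rubbing finger).
- hinge_mid (a point): Middle of the clip's hinge, a shaft along x from x = -113 to +54 mm at y = +36.5 mm, 47 mm above the mat; shaft and brackets reach 53 mm above the mat. Press bar to its left, jaw to its right.
- jaw_tip (a point): Underside of the jaw's tip, 20 mm long in x (x = +22 to +42 mm), over the slideway at y = +5 mm (about y = +1 to +9 mm); it rises as the bar is pressed. The jaw reaches over from the left; its top is at most 62 mm above the mat.
- press_bar (a point): Middle of the top of the press bar, a ribbed steel strip 110 mm long in x (x = -107 to +3 mm), 24 mm wide. At rest: y = +65.5 mm, 43 mm above the mat, sloping up outward by 0.4 rad. Fully down: level, y = +50 to +74 mm, 32.5 mm above the mat (2.5 mm above the slideway). A fingertip can slide along it in x while holding it down; the other, 60 mm to the right, pushes.
- petri_center (a point): Bystander: closed petri dish, 62 mm across, 15 mm high, right of the stage; point at its underside.
- timer_center (a point): Bystander: small white timer 66 x 62 x 18 mm, right of the stage; point at its underside.
- cap_vial_center (a point): Bystander: capped vial 26 mm across, 62 mm high, left of the stage's far end; point at its underside.
- amber_small_center (a point): Bystander: amber bottle 40 mm across, 82 mm high, right of the stage's far end; point at its underside.
- calculator_center (a point): Bystander: black calculator 118 x 68 x 14 mm, left of the stage; point at its underside.
Not all that is in view belongs to the job. What is shaped like the part that bears holder_center but purple or yellow is not meant.

How it is judged:
By the outcome, as a careful person would: the job done as asked, in the order asked, and still so for the second after the job is handed in, with the robot touching nothing.
It also fails if it takes over 48 s, if anything falls off the work surface, if the arm or the gripper's body presses on something with over 40 N, if the wrist force passes 120 N, or if a joint passes its speed limit or range.

ROBOT

A 6-joint arm with a two-finger parallel gripper is mounted at the origin on a cart in front of the work surface, level with it; the furniture and walls round the work are solid. World frame = base frame: x ahead of the robot, y to its left, z up, the work surface at z = 0. Lengths are in mm, angles in rad, forces in N, time in s.
With the tool pointing down it reaches from about 350 to 975 mm from the base axis. Payload 7.1 kg.
Tool frame: the origin (TCP) lies on the front face of the gripper's body, between the roots of the fingers; the fingertips stand 80 mm ahead of it and the grasp point (between the pads) lies 61 mm ahead of it (env.tips_ahead is the distance from the TCP to the fingertips, in mm); z points along the fingers, y is the direction in which the jaws open and shut (so a half turn about z gives the same grasp; the last joint's range is limited). The gripper opens to 88 mm and grips with 3 to 60 N. Pads are 20 mm wide; open, the fingers measure 115 mm over their backs; the gripper's body (75 mm by 178 mm) begins 61 mm behind the grasp point.
Start: joints at [1.271, 0.423, 1.63, -0, 1.089, -0.019], TCP at [173.171, 600.514, 302.675] pointing down, gripper open.
Joint ranges: [-3, 3], [-0.9, 2.11], [0.09, 2.58], [-1.31, 4.45], [0.11, 2.69], [-2.54, 2.54]. Speed limits (rad/s): [2.39, 2.39, 3.01, 3.14, 3.14, 3.14].

INTERFACE

Orientations are given as a unit quaternion [x, y, z, w].
In Python, from station import env, set_gripper, viewer, workorder gives the robot as it stands. Calls block until the motion is done:
- env.reach(position, orientation): joint-space move of the TCP to a pose.
- env.move_l(position, rot=None, rate=150, f_stop=None): straight line of the TCP; rot=None keeps the orientation; rate is the mean speed in mm/s. With f_stop (N) it stops when the force on the tool has changed by that much, and returns True; else False.
- env.move_joints(angles): joint-space move.
- set_gripper(opening): finger opening in mm; the grip force is fixed at half the most; returns when the fingers have stopped.
- env.hold(seconds).
- env.ik(position, orientation): joint angles nearest the present ones, or None.
- env.read_state(): the state.
- viewer.camera(name): name is "scene" or "top" or "wrist"; returns the picture (420x560x3 uint8, blue, green, red); there is no depth.
- viewer.camera_params(name): a dict with "fx", "fy", "cx", "cy" (pixels), "pose" (4x4, takes a point from camera to world coordinates); the wrist camera has in their place "tool_from_camera" (4x4, takes a point from camera to tool coordinates, whose origin is the TCP and whose axes are the flange's). Camera axes: x right, y up, looking along -z (the intrinsics and any distortion apply to the point x, -y, -z); pixel columns grow to the right and rows downward; lengths in mm; the calibration is good to about 2 mm. A picture is of the moment at which its call begins: read the wrist's pose just before it. camera_params takes no time and is no camera call.
A pose or a line that the arm cannot do raises env.IKError and nothing moves.
- workorder.sign_off(): hands the job in, once; it reports no verdict.
The state is a dict: "time_s": time; "qpos": joint angles; "dq": joint speeds; "tau": joint torques, N m; "tool_pos": TCP position; "orientation": TCP orientation; "force": force on the tool from outside, world axes, zero at the start; "wrist_torque": the same for the moment, N m; "width": finger opening in mm.
Only numpy, scipy, OpenCV 4.12 (cv2) and the standard library are available. Lean on these libraries where they do the work, as an engineer would, in place of code of your own. Each camera call takes 0.05 s, during which the arm holds its last target.

## Working session

There is one attempt and no reset: what is moved stays moved. The work goes in short steps, each a Python script; the robot and the scene stay as the last script left them, time stands still between calls to the robot, and variables do not carry over. Pictures are saved under pics/ and viewed, and the job is handed in when it is done.

```bash
ls; mkdir -p pics; python3 - <<'E'
from station import env, set_gripper, viewer, workorder
import cv2
for n in ["scene","top","wrist"]:
    im=viewer.camera(n); cv2.imwrite(f"pics/{n}0.png",im)
    print(n,viewer.camera_params(n))
s=env.read_state();print(s)
E
```

```text
pics
scene {'fx': 427.251762564666, 'fy': 427.251762564666, 'cx': 282.6192468425913, 'cy': 210.27379339763905, 'pose': array([[-5.79152393e-01,  5.21041650e-01, -6.26975362e-01,
         3.75760690e+01],
       [-8.15103086e-01, -3.57122653e-01,  4.56147313e-01,
         4.33778818e+02],
       [ 1.37646439e-02,  7.75228360e-01,  6.31531095e-01,
         5.80936193e+02],
       [ 0.00000000e+00,  0.00000000e+00,  0.00000000e+00,
         1.00000000e+00]])}
top {'fx': 486.1426705867105, 'fy': 486.1426705867105, 'cx': 280.1786461112928, 'cy': 220.42522420325957, 'pose': array([[-1.22304652e-03,  9.95392591e-01, -9.58754072e-02,
         4.81501000e+02],
       [-9.99999056e-01, -1.27749050e-03, -5.06482509e-04,
         5.31585465e+01],
       [-6.26628859e-04,  9.58746972e-02,  9.95393214e-01,
         9.50559153e+02],
       [ 0.00000000e+00,  0.00000000e+00,  0.00000000e+00,
         1.00000000e+00]])}
wrist {'fx': 332.8082449684549, 'fy': 332.8082449684549, 'cx': 277.4606323248798, 'cy': 206.53351845403603, 'tool_from_camera': array([[-2.45224748e-04,  9.69894538e-01,  2.43525203e-
[... 255 characters left out ...]
00,
         1.00000000e+00]])}
{'time_s': 0.15, 'qpos': array([ 1.27099436e+00,  4.23677197e-01,  1.63048989e+00,  2.75851674e-06,
        1.08860637e+00, -1.90081063e-02]), 'dq': array([ 0.00182213, -0.00066634, -0.00100106, -0.00013433,  0.00032102,
        0.00099174]), 'tau': array([-6.07142993e-04, -5.44979703e+01, -2.73917985e+01,  6.43918337e-02,
        2.04047863e-02, -1.20090203e-05]), 'tool_pos': array([173.08075051, 600.21141008, 302.08243833]), 'orientation': array([ 1.39936760e-01,  9.90160267e-01, -5.82722932e-04, -9.49211250e-05]), 'force': array([0.25527979, 0.22312063, 0.26173133]), 'wrist_torque': array([ 0.00629979, -0.0351176 ,  0.02073729]), 'width': 87.90175206257071}
```

View pics/top0.png

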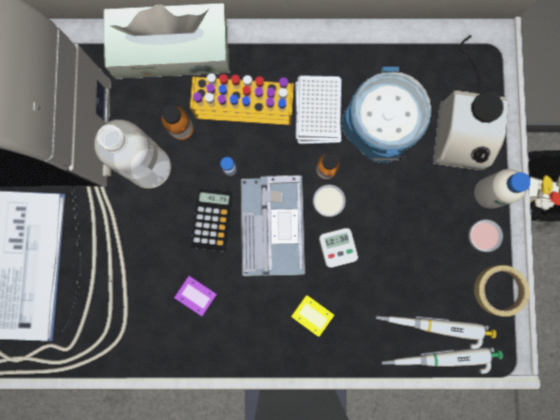

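View pics/scene0.png

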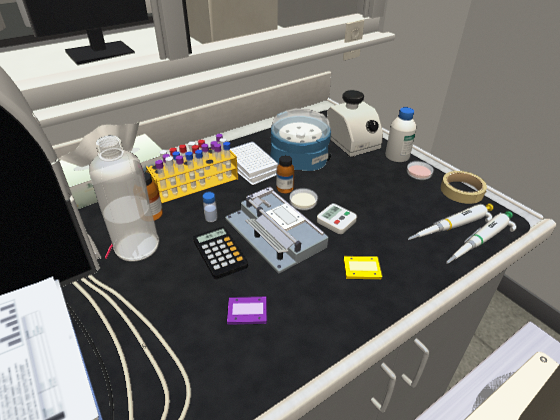

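View pics/wrist0.png

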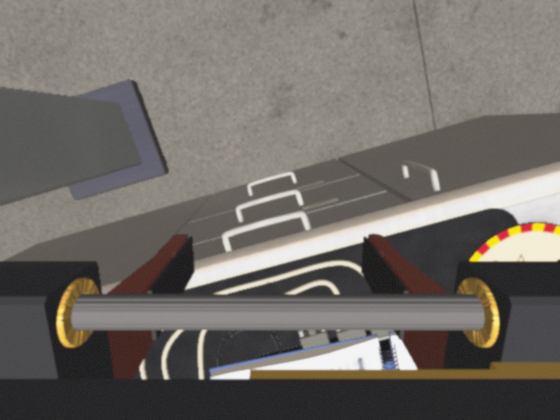

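```bash
python3 - <<'E'
import cv2
im=cv2.imread("pics/top0.png")
c=im[165:290,225:335]; cv2.imwrite("pics/top0c.png",cv2.resize(c,None,fx=4.8,fy=4.8,interpolation=cv2.INTER_CUBIC))
im=cv2.imread("pics/scene0.png")
c=im[180:280,215:345]; cv2.imwrite("pics/scene0c.png",cv2.resize(c,None,fx=6,fy=6,interpolation=cv2.INTER_CUBIC))
E
```

```text
(no output)
```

View pics/top0c.png

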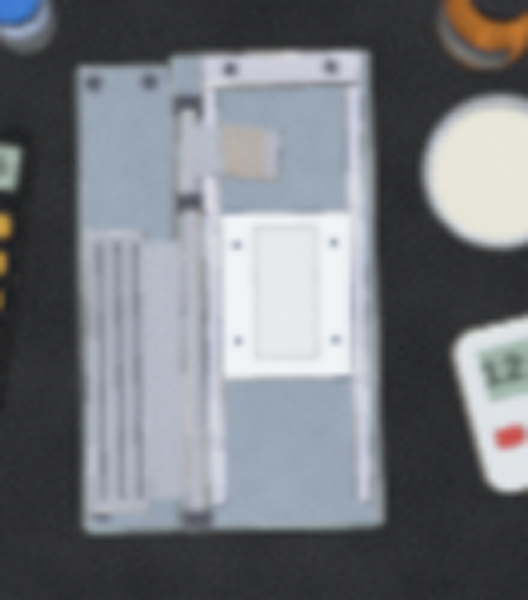

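View pics/scene0c.png

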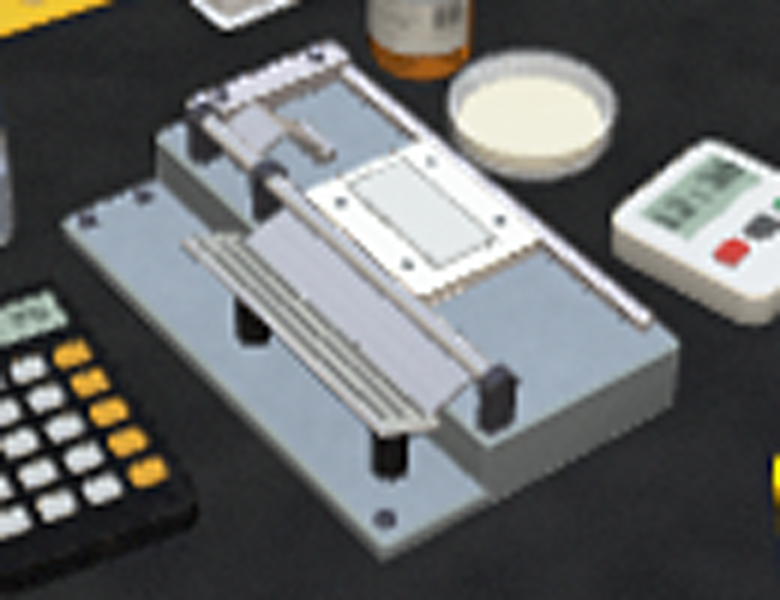

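The crop shows the white plate with a glass inset lying between the rails, centred at about top (284,225). The jaw is at (276,197) and the ribbed press bar at (249,243). Other things it could be taken for: purple plate (196,296), yellow plate (313,315) and white well plate (318,108). None of these is in the stage, so I choose the white plate on the slideway.

```bash
cat > h.py <<'E'
import numpy as np, cv2
from station import env, set_gripper, viewer, workorder
from scipy.spatial.transform import Rotation as R
def ray(P,T,u,v,z):
    d=np.array([(u-P["cx"])/P["fx"],-(v-P["cy"])/P["fy"],-1.0]); d=T[:3,:3]@d; o=T[:3,3]
    return o+d*(z-o[2])/d[2]
def wristT(s,P):
    T=np.eye(4);T[:3,:3]=R.from_quat(s["orientation"]).as_matrix();T[:3,3]=s["tool_pos"]
    return T@P["tool_from_camera"]
E
python3 - <<'E'
from h import *
P=viewer.camera_params("top"); T=P["pose"]
im=cv2.imread("pics/top0.png")
m=((im.min(2)>205)).astype(np.uint8); m[:,:268]=0;m[:,302:]=0;m[:205]=0;m[250:]=0
m=cv2.morphologyEx(m,cv2.MORPH_CLOSE,np.ones((7,7)))
m=cv2.morphologyEx(m,cv2.MORPH_OPEN,np.ones((7,7)))
c=max(cv2.findContours(m,0,2)[0],key=cv2.contourArea)
r=cv2.minAreaRect(c);b=cv2.boxPoints(r);print(r,b)
for p in b: print(ray(P,T,p[0],p[1],38).round(1))
print("holder c",ray(P,T,*r[0],38))
q=lambda x,y,z:print((x,y,z),ray(P,T,225+x/4.8-.4,165+y/4.8-.4,z).round(1))
# stage outline at mat: front corners, far ; stop inner edge z=40
q(84,532,0);q(384,524,30);q(77,66,6);q(372,50,30)
q(216,84,40);q(360,81,40)  # stop inner edge
q(205,90,36);q(225,500,36);q(354,90,36);q(365,500,36)
q(86,235,48);q(90,515,48);q(245,138,33)
for y,z in[]:pass
E
```

```text
((284.0, 225.5), (33.0, 30.0), 90.0) [[269. 209.]
 [299. 209.]
 [299. 242.]
 [269. 242.]]
[591.1  74.7  38. ]
[591.  18.  38.]
[528.7  18.3  38. ]
[528.7  74.7  38. ]
holder c [559.78391973  46.43548152  38.        ]
(84, 532, 0) [465.8 127.8   0. ]
(384, 524, 30) [469.2   7.8  30. ]
(77, 66, 6) [655.8 131.4   6. ]
(372, 50, 30) [657.7  11.4  30. ]
(216, 84, 40) [642.2  73.6  40. ]
(360, 81, 40) [643.4  16.7  40. ]
(205, 90, 36) [640.5  78.   36. ]
(225, 500, 36) [478.7  70.   36. ]
(354, 90, 36) [640.5  18.9  36. ]
(365, 500, 36) [478.6  15.4  36. ]
(86, 235, 48) [581.4 123.9  48. ]
(90, 515, 48) [473.1 121.7  48. ]
(245, 138, 33) [621.7  62.2  33. ]
```

```bash
python3 - <<'E'
from h import *
P=viewer.camera_params("top"); T=P["pose"];S=viewer.camera_params("scene")
print("bottle base",ray(P,T,155,175,10),ray(S,S["pose"],138,250,0))
# bottle top two-view
def two(a,b):
    o1=P["pose"][:3,3];d1=ray(P,P["pose"],*a,0)-o1;o2=S["pose"][:3,3];d2=ray(S,S["pose"],*b,0)-o2
    s=np.linalg.lstsq(np.c_[d1,-d2],o2-o1,rcond=None)[0]
    return ((o1+s[0]*d1)+(o2+s[1]*d2))/2
print("bottle top",two((110,135),(115,143)))
print("amber cap",two((329,160),(286,162)),"vial",two((228,162),(209,198)))
q0=env.read_state()["qpos"]
o=R.from_rotvec([0,0,0.019])*R.from_quat([0,1,0,0]);oq=o.as_quat()
for p in [(400,30,300),(641,47,230)]: print(p,env.ik(p,oq))
E
```

```text
bottle base [661.93143397 299.08619221  10.        ] [672.88653108 313.17430489   0.        ]
bottle top [678.52031356 306.16581416 231.35900572]
amber cap [677.13804798 -37.12679808  70.95777904] vial [678.59484805 151.75641533  52.15591195]
(400, 30, 300) [ 4.51888149e-02  8.91734794e-02  2.09819374e+00 -4.44089210e-16
  9.54225431e-01 -1.54460751e+00]
(641, 47, 230) [ 5.46758577e-02  5.33041725e-01  1.63768698e+00 -4.44089210e-16
  9.70863952e-01 -1.53512047e+00]
```

```bash
python3 - <<'E'
from h import *
oq=(R.from_rotvec([0,0,0.019])*R.from_quat([0,1,0,0])).as_quat()
env.reach((420,35,300),oq)
env.reach((641,47,235),oq)
env.hold(0.3)
s=env.read_state();im=viewer.camera("wrist");cv2.imwrite("pics/w1.png",im)
cv2.imwrite("pics/w1c.png",cv2.resize(im[:260,100:460],None,fx=2.2,fy=2.2,interpolation=cv2.INTER_CUBIC))
np.save("w1pose.npy",wristT(s,viewer.camera_params("wrist")))
print(s["time_s"],s["tool_pos"],s["force"],s["orientation"])
E
```

```text
3.575 [640.62014557  46.96575603 235.96979958] [-0.51380635 -0.30551004  0.42477974] [-9.49398320e-03  9.99954793e-01  1.67145120e-05  5.25012260e-04]
```

View pics/w1.png

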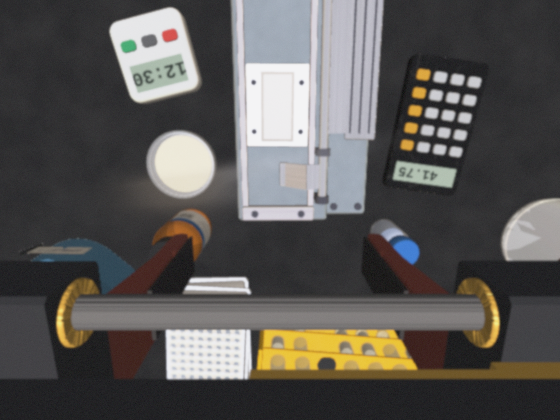

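View pics/w1c.png

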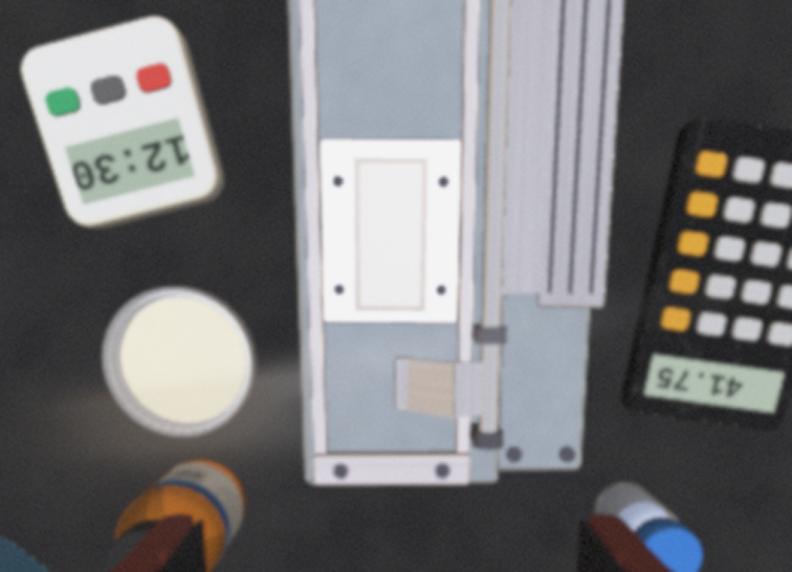

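```bash
python3 - <<'E'
from h import *
P=viewer.camera_params("wrist");T=np.load("w1pose.npy")
def q(n,x,y,z): print(n,ray(P,T,100+x/2.2-.3,y/2.2-.3,z).round(1))
q("h",321,140,38);q("h",460,140,38);q("h",458,321,38);q("h",325,322,38)
q("stop foot in L",459,453,30);q("stop R",326,453,30)
q("stop top back L",469,484,40);q("stop top back R",315,486,40);q("stop top inner",390,455,40)
q("rail in R",316,10,36);q("rail in R",325,440,36);q("rail in L",466,10,36);q("rail in L",458,440,36)
q("jaw tip",398,358,33);q("jaw",398,409,33)
q("bar end",541,305,38);q("bar end out",604,305,48);q("bar out",622,30,48)
q("shaft",483,325,50);
E
```

```text
h [529.8  20.3  38. ]
h [528.9  69.7  38. ]
h [592.4  71.6  38. ]
h [593.7  21.5  38. ]
stop foot in L [645.6  74.9  30. ]
stop R [646.6  21.   30. ]
stop top back L [655.7  78.4  40. ]
stop top back R [657.7  17.5  40. ]
stop top inner [644.5  46.9  40. ]
rail in R [487.9  18.6  36. ]
rail in R [639.8  21.1  36. ]
rail in L [486.9  70.2  36. ]
rail in L [638.9  73.7  36. ]
jaw tip [607.3  49.4  33. ]
jaw [627.4  49.8  33. ]
bar end [585.9 102.5  38. ]
bar end out [585.  123.3  48. ]
bar out [495.6 121.2  48. ]
shaft [592.9  79.6  50. ]
```

```bash
cat >> h.py <<'E'
PSI=0.0195; O=np.array([585.0,46.3])
OQ=(R.from_rotvec([0,0,PSI])*R.from_quat([0,1,0,0])).as_quat()
def W(x,y,ztip):
    c,s=np.cos(PSI),np.sin(PSI)
    return np.array([O[0]+c*x-s*y,O[1]+s*x+c*y,ztip+env.tips_ahead])
def rep(n):
    s=env.read_state();d=s["tool_pos"][:2]-O;c,k=np.cos(PSI),np.sin(PSI)
    print(n,"t%.2f"%s["time_s"],"stage xy",(c*d[0]+k*d[1]).round(2),(-k*d[0]+c*d[1]).round(2),"ztip",(s["tool_pos"][2]-env.tips_ahead).round(2),"F",s["force"].round(1),"w",round(s["width"],1))
E
python3 - <<'E'
from h import *
set_gripper(48.5);rep("g")
env.move_l(W(-76,31,110),OQ);env.hold(.2);rep("a")
env.move_l(W(-76,31,62));env.hold(.3);rep("b")
for n in["wrist","scene","top"]: cv2.imwrite(f"pics/{n}2.png",viewer.camera(n))
im=cv2.imread("pics/scene2.png")[130:300,190:400];cv2.imwrite("pics/s2c.png",cv2.resize(im,None,fx=3.5,fy=3.5))
E
```

```text
g t4.40 stage xy 56.0 -0.4 ztip 154.96 F [-0.4 -0.5 -0.3] w 48.6
a t5.70 stage xy -75.35 30.88 ztip 110.14 F [-0.1 -1.   0.3] w 48.5
b t6.47 stage xy -75.55 31.05 ztip 62.79 F [ 0.8 -0.7 -0.4] w 48.2
```

View pics/wrist2.png

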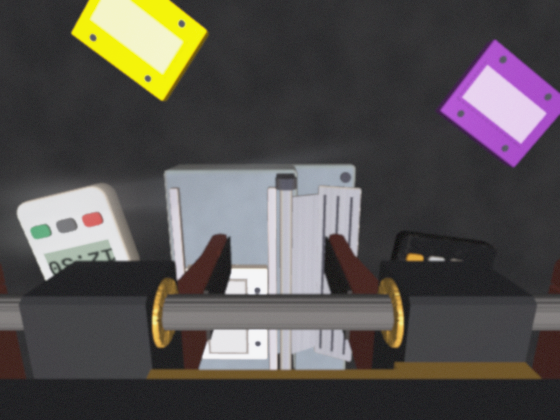

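View pics/s2c.png

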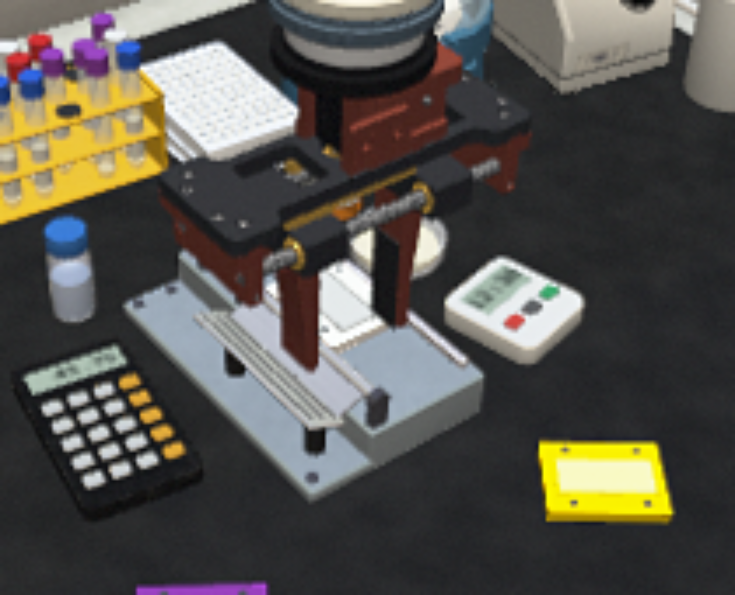

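The wrist view shows the fingertips at about (215,236) over the empty slideway behind the holder and (340,236) over the ribbed bar, with the shaft between them. The scene crop agrees. Next I press the bar down.

```bash
python3 - <<'E'
from h import *
env.move_l(W(-76,31,52),rate=60,f_stop=15);rep("52")
for z in (44,39,36,34,33):
    r=env.move_l(W(-76,31,z),rate=40,f_stop=25);env.hold(.1);rep((z,r))
    if r:break
for n in["scene","top"]: cv2.imwrite(f"pics/{n}3.png",viewer.camera(n))
im=cv2.imread("pics/scene3.png")[160:290,200:360];cv2.imwrite("pics/s3c.png",cv2.resize(im,None,fx=4.5,fy=4.5,interpolation=cv2.INTER_CUBIC))
E
```

```text
52 t6.93 stage xy -76.44 30.94 ztip 51.34 F [-0.3  0.7 -0.2] w 48.4
(44, False) t7.38 stage xy -75.99 31.0 ztip 43.97 F [-0.7 -0.1  0.1] w 48.3
(39, False) t7.76 stage xy -75.5 30.69 ztip 39.27 F [-0.  -4.4  4.5] w 48.4
(36, False) t8.11 stage xy -75.49 30.46 ztip 36.46 F [ 0.1 -6.6  7.3] w 48.3
(34, False) t8.46 stage xy -75.5 30.41 ztip 34.55 F [-0.9 -7.4  8.3] w 48.5
(33, False) t8.81 stage xy -75.44 30.4 ztip 33.67 F [-0.1 -8.  10.3] w 48.7
```

View pics/s3c.png

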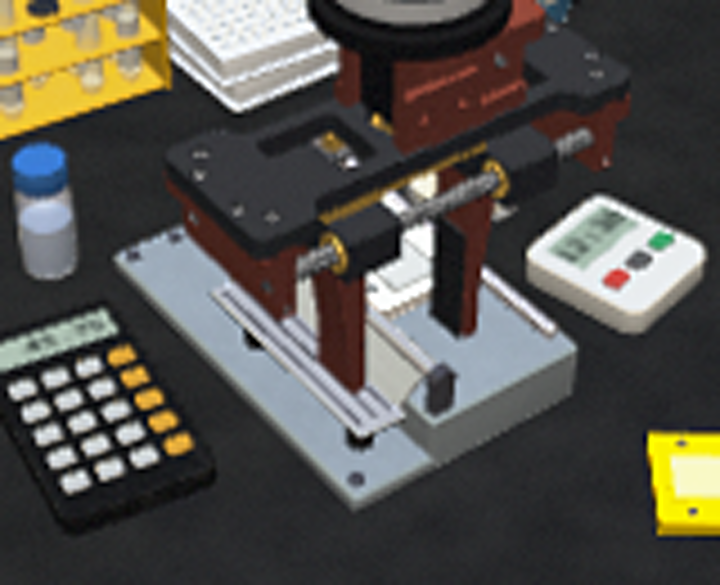

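```bash
python3 - <<'E'
from h import *
r=env.move_l(W(-76,31,32.2),rate=40,f_stop=25);env.hold(.1);rep(("press",r))
r=env.move_l(W(-70,31,32.2),rate=40,f_stop=25);rep(("-70",r))
r=env.move_l(W(-50,31,32.2),rate=40,f_stop=25);rep(("-50",r))
for n in["scene","top"]: cv2.imwrite(f"pics/{n}4.png",viewer.camera(n))
im=cv2.imread("pics/scene4.png")[160:290,200:360];cv2.imwrite("pics/s4c.png",cv2.resize(im,None,fx=4.5,fy=4.5,interpolation=cv2.INTER_CUBIC))
E
```

```text
('press', False) t9.26 stage xy -75.42 30.29 ztip 33.01 F [-1.  -8.4 11.3] w 48.4
('-70', False) t9.56 stage xy -71.28 30.73 ztip 32.46 F [-5.  -4.  11.9] w 48.7
('-50', False) t10.21 stage xy -53.05 30.94 ztip 32.35 F [-9.8 -2.2 17.6] w 48.4
```

View pics/s4c.png

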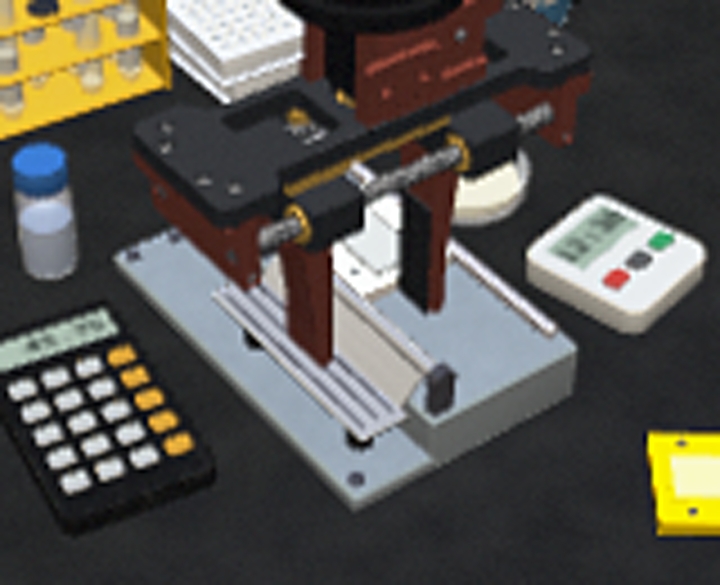

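The bar is level, with the fingertip at about crop (315,355), and the holder is moving flat ahead of the pusher. I carry on to the stop.

```bash
python3 - <<'E'
from h import *
for x in (-35,-22,-16):
    r=env.move_l(W(x,31,32.4),rate=40,f_stop=25);rep((x,r))
    if r:break
E
```

```text
(-35, False) t10.83 stage xy -37.22 30.99 ztip 32.53 F [-7.6 -2.  14.2] w 48.7
(-22, False) t11.31 stage xy -24.35 31.02 ztip 32.55 F [-8.2 -1.7 14. ] w 48.4
(-16, False) t11.61 stage xy -18.5 31.0 ztip 32.57 F [-8.3 -1.3 15. ] w 48.6
```

```bash
python3 - <<'E'
from h import *
for x in (-14,-12,-10,-8,-6,-4):
    r=env.move_l(W(x,31,32.4),rate=25,f_stop=20);env.hold(.1);rep((x,r))
    if r or env.read_state()["force"][0]<-20:break
for n in["scene","top","wrist"]: cv2.imwrite(f"pics/{n}5.png",viewer.camera(n))
im=cv2.imread("pics/scene5.png")[160:290,200:360];cv2.imwrite("pics/s5c.png",cv2.resize(im,None,fx=4.5,fy=4.5,interpolation=cv2.INTER_CUBIC))
E
```

```text
(-14, False) t11.96 stage xy -16.78 30.99 ztip 32.54 F [-11.1  -1.5  14.9] w 48.5
(-12, False) t12.31 stage xy -15.03 30.96 ztip 32.52 F [-11.6  -2.   15.9] w 48.5
(-10, False) t12.66 stage xy -14.63 30.93 ztip 32.49 F [-16.5  -1.1  21.6] w 48.7
(-8, False) t13.01 stage xy -14.25 30.94 ztip 32.41 F [-22.1  -1.   26.9] w 48.3
```

View pics/s5c.png

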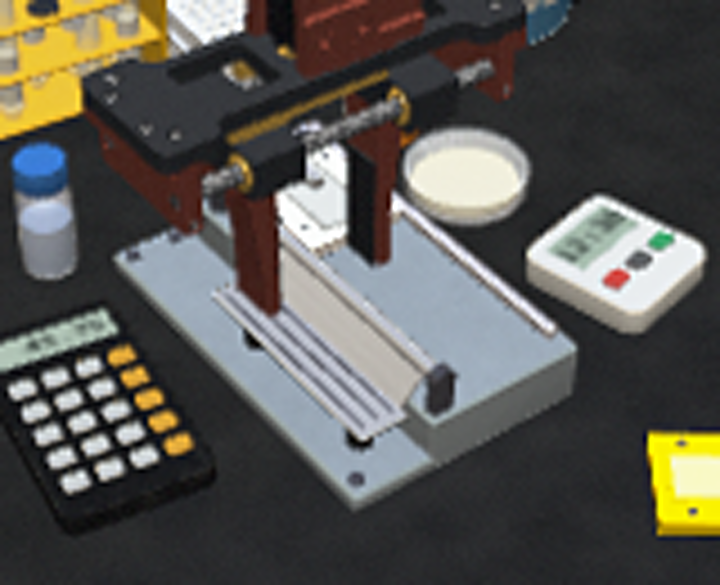

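The pusher stopped advancing at stage x = -14.3 mm (expected about -14) while the force rose to 22 N, so the holder is on the stop. I back off a few mm with the bar still held, then release.

```bash
python3 - <<'E'
from h import *
env.move_l(W(-20,31,32.4),rate=40);env.hold(.1);rep("back")
im=viewer.camera("top")
cv2.imwrite("pics/t6c.png",cv2.resize(im[165:290,225:335],None,fx=4.8,fy=4.8))
env.move_l(W(-20,31,60),rate=50);env.hold(.1);rep("up")
env.move_l(W(-20,31,150),rate=150);rep("up2")
env.move_l(W(60,0,155),rate=150);env.hold(.3)
s=env.read_state();im=viewer.camera("wrist");cv2.imwrite("pics/w7.png",im)
cv2.imwrite("pics/w7c.png",cv2.resize(im[:260,100:460],None,fx=2.2,fy=2.2,interpolation=cv2.INTER_CUBIC))
np.save("w7pose.npy",wristT(s,viewer.camera_params("wrist")));rep("view")
cv2.imwrite("pics/scene7.png",viewer.camera("scene"))
E
```

```text
back t13.71 stage xy -19.12 31.28 ztip 33.11 F [ 0.8 -0.1  6.2] w 48.2
up t14.56 stage xy -20.23 30.96 ztip 59.72 F [-0.1 -0.2 -0.3] w 48.5
up2 t15.31 stage xy -20.48 30.95 ztip 149.37 F [-0.  -0.3  0.5] w 48.5
view t16.38 stage xy 59.71 0.25 ztip 155.19 F [0.2 0.3 0.2] w 48.3
```

View pics/w7c.png

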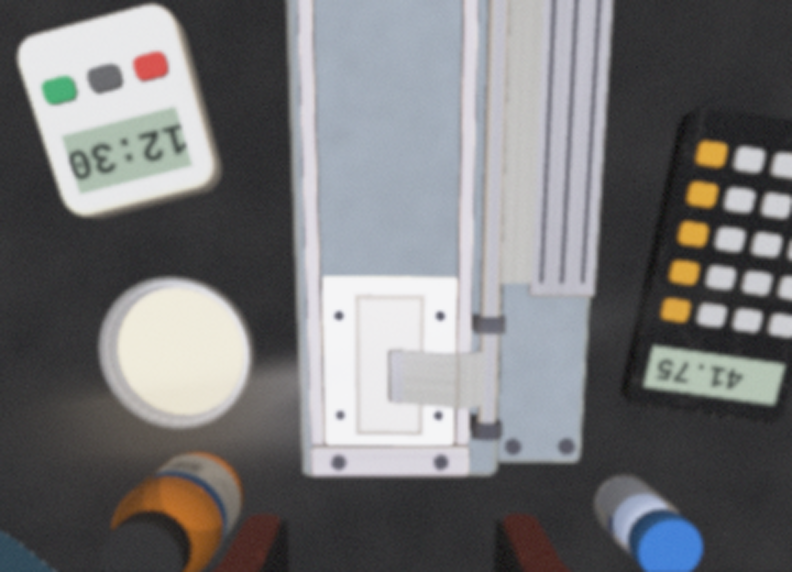

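View pics/scene7.png

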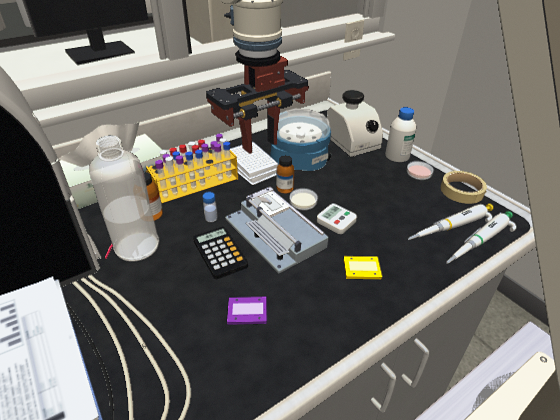

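```bash
python3 - <<'E'
from h import *
P=viewer.camera_params("wrist");T=np.load("w7pose.npy")
def q(n,x,y,z):
    w=ray(P,T,100+x/2.2-.3,y/2.2-.3,z);d=w[:2]-O;c,k=np.cos(PSI),np.sin(PSI)
    print(n,(c*d[0]+k*d[1]).round(1),(-k*d[0]+c*d[1]).round(1))
q("rear R",323,276,38);q("rear L",458,276,38);q("front R",325,443,38);q("front L",456,444,38);q("stop top",390,446,40)
im=cv2.imread("pics/w7.png")[190:225,235:325];cv2.imwrite("pics/w7d.png",cv2.resize(im,None,fx=8,fy=8,interpolation=cv2.INTER_CUBIC))
g=cv2.cvtColor(cv2.imread("pics/w7.png"),6)
for u in(255,265,275): print(g[192:216,u])
E
```

```text
rear R -4.9 -24.6
rear L -4.9 25.4
front R 58.6 -25.3
front L 59.0 26.0
stop top 59.4 0.2
[242 244 244 244 244 244 244 244 243 234 200 192 210 211 194 155 120 106
 103 108 135 174 201 190]
[234 234 232 225 211 221 240 244 243 235 202 193 210 215 215 214 213 215
 216 217 217 217 212 190]
[235 235 233 224 211 222 240 244 244 236 203 192 209 215 214 213 213 216
 216 217 217 216 212 189]
```

View pics/w7d.png

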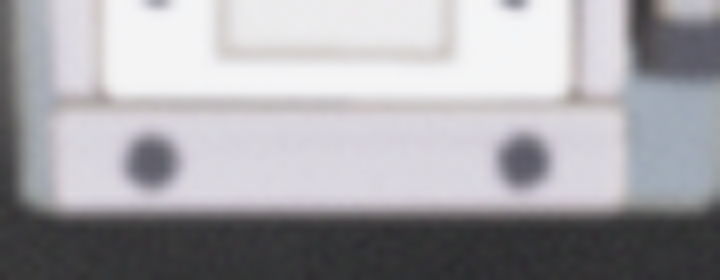

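The holder's front edge meets the stop with no visible gap (crop row ~100), and the jaw lies on the glass. The arm is clear, so I'm handing in.

```bash
python3 - <<'E'
from h import *
rep("end");workorder.sign_off()
E
```

```text
end t16.43 stage xy 59.77 0.18 ztip 155.17 F [0.  0.4 0.6] w 48.5
the job is handed in; nothing more can be done
```

I pressed the bar fully down with one fingertip and held it there. The other fingertip pushed the white holder flat along the slideway, under the raised jaw, until it met the end stop. I then backed off about 5 mm with the bar still down, released it and raised the arm clear. The job was handed in at about 16.4 s.

- **Home against the stop:** the pusher stopped at stage x = -14.3 mm (expected about -14) as the push force rose to about 22 N. In the last wrist picture the holder's front edge meets the stop with no visible gap.
- **Clip:** the jaw rests on the holder, and the press bar has come partly back up.
- **Surroundings:** in the last pictures the petri dish, timer, vial, amber bottle and calculator look to be where they were. I did not measure their positions.
- **Disagreement:** the image measurement puts the holder's rear edge at -4.9 mm, where home is -4 mm. The stop's edge reads 59.4 mm against a nominal 60, so most of that looks like camera calibration error.

No check failed.

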